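Load a gauge block from the flow rack into the gap gauge and bolt it in

TASK

Take the front blue block out of the sloped roller rack, so that the blocks behind it roll down to the orange stop, and stand it level on the gauge's ledge at the mouth of the gap. Push it into the gap fully home against the back stop, then slide the red-knobbed bolt fully across behind it. Leave the other two blocks in the rack and everything else on the desk where it stands.

Things in the scene. Friction and masses are not known exactly. Their poses are not given: they have to be found in the camera images.
- flow_rack: Fixed sloped roller lane on a grey base plate (300 x 70 mm). Origin: on the desk under the uphill face of the orange stop, on the lane's centre line; x points level up-lane (about towards the robot's right), z up. The lane rises towards +x at 28 degrees; the roller plane is 45 mm above the desk at the stop. The rollers turn freely: what is left on them slides down to the stop.
- stop_top (a point): Upper edge of the orange stop's uphill face, lane centre, 14 mm above the rollers (all heights above the rollers are square to the slope). The lane's side rails (inner faces 30 mm apart, 42 mm over their outsides) rise 10 mm above the rollers.
- cover_edge (a point): Lower front edge of the clear cover roof over the waiting blocks, at its middle: 101 mm up-slope of the stop, 84 mm above the rollers. The roof is 56 mm wide, its top 92 mm above the rollers; side posts start 128 mm up-slope. An upright hand over the front block may hit it: come in square to the lane, the hand leaning 28 degrees back towards the low end.
- lane_front (a point): Fixed point of the rack where the centre of the block that leans on the stop lies (45 mm up-slope of the stop, 25 mm above the rollers).
- block_1_mid (a point): Centre of the front block, the one to use; it starts in the lane against the orange stop, tilted with it. Blue block 90 (x, up-lane) x 26 (y, wide) x 50 mm (z, high), about 0.15 kg, slick white 3 mm pads on both ends. Axes are the block's own; x points up-lane at the start. Best gripped across its 26 mm width, on the upper half, at its middle or up to 15 mm towards its low end.
- block_2_mid (a point): Centre of the second block (same shape), behind the front one; it rolls down to the stop when the front one is taken.
- block_3_mid (a point): Centre of the third block (same shape), behind the second.
- gap_gauge: Fixed gauge. Origin: on the desk below the middle of the gap's mouth; x points into the gap (away from the robot), y left, z up. Two upright aluminium cheeks from x = 0 to 100 mm, 40 mm thick, tops at height 75 mm, stand on a grey base plate 15 mm thick. A bridge with a round dial (top at height 103 mm) lies over the rear, from x = 40 mm.
- gap_mouth (a point): Middle of the gap's mouth, on its floor, height 15 mm. The gap is 29 mm wide between the cheeks, centred on the gauge's y = 0, with 8 mm 45-degree lead-ins at the mouth. In front of it the base plate's top is a flat ledge 85 mm long at the same height, so the block stands there with its centre 40 mm above the desk.
- back_stop (a point): Middle of the fixed back stop's face, 86 mm inside the mouth, at height 40 mm. Fully home, the 90 mm block touches it and its near end still sticks out 4 mm in front of the mouth (block centre at gauge x = 41 mm).
- bolt_channel (a point): Near upper right corner of the bolt's fixed channel, beside the mouth on the left: the channel spans gauge x = -20 to 0 mm, y = 24 to 110 mm, up to height 48 mm; a 20 mm catch block of the same height faces it at y = -28 to -48 mm. Keep fingers that hold the block nearer the robot than x = -24 mm.
- bolt (a joint): Slide of the steel bolt, m: 0 fully open (left), 0.045 fully across the mouth; grows as it moves to the gauge's -y (right). Bar 8 x 94 x 12 mm at gauge x = -16.5 to -8.5 mm, height 32 to 45 mm; it passes behind the block only if the block is home. It stays where it is left; about 2 N moves it.
- bolt_knob (a point): On the axis of the bolt's red upright knob (14 mm thick, round, from height 45 to 79 mm), at height 64 mm; in the gauge's frame at x = -12.5 mm, y = 88 mm minus the bolt's joint value.
- amber_bottle: Bystander: the amber bottle, loose; leave it where it stands. Origin at the centre of its underside.
- wash_bottle: Bystander: the small white bottle, loose; leave it where it stands. Origin at the centre of its underside.
- bench_timer: Bystander: the timer, loose; leave it where it stands. Origin at the centre of its underside.
- pen: Bystander: the ball pen, loose; leave it where it stands. Origin at the centre of its underside.

How it is judged:
By the outcome, as a careful person would: the job done as asked, in the order asked, and still so for the second after the job is handed in, with the robot touching nothing.
It also fails if it takes over 58 s, if anything falls off the work surface, if the arm or the gripper's body presses on something with over 40 N, if the wrist force passes 120 N, or if a joint passes its speed limit or range.

ROBOT

A 7-joint arm with a two-finger parallel gripper is mounted at the origin on a cart in front of the work surface, level with it; the furniture and walls round the work are solid. World frame = base frame: x ahead of the robot, y to its left, z up, the work surface at z = 0. Lengths are in mm, angles in rad, forces in N, time in s.
With the tool pointing down it reaches from about 400 to 875 mm from the base axis. Payload 4.4 kg.
Tool frame: the origin (TCP) lies midway between the tips of the shut fingers; the grasp point (between the pads) lies r.grip_depth behind it (r.grip_depth is the distance from the TCP to the grasp point, in mm); z points along the fingers, y is the direction in which the jaws open and shut (so a half turn about z gives the same grasp; the last joint's range is limited). The gripper opens to 85 mm and grips with 20 to 120 N. Pads are 22 mm wide; open, the fingers measure 114 mm over their backs; the gripper's body (76 mm by 85 mm) begins 54 mm behind the grasp point. The pads swing forward as they close: fully open they stand 13 mm farther back than shut.
Start: joints at [1.214, 0.628, 0.038, 1.517, -0.027, 0.996, -0.02], TCP at [186.395, -622.716, 231.313] pointing down, gripper open.
Joint ranges: [-3.06, 3.06], [-0.37, 2.12], [-1.25, 1.32], [0.18, 2.47], [-1.1, 4.24], [0.23, 1.98], [-2.94, 2.94]. Speed limits (rad/s): [2.57, 2.57, 3.14, 3.14, 3.14, 3.14, 3.14].

INTERFACE

Orientations are given as a unit quaternion [w, x, y, z].
In Python, from rig import r gives the robot as it stands.
- The arm moves only by the shell command python3 -m inch 'ROWS' [OPENING] [FORCE]. ROWS is JSON, a list of rows, each a list of 2 entries, a list of its own where there are three numbers: the shift along the tool's x, y, z in m, then the turn about the tool's z in degrees. In form: [[[x, y, z], yaw], ...]. A call has 1 to 12 rows; each row is the pose to reach, as a shift and turn from the pose commanded when the call began, along the tool's axes at that moment; what a row does not reach only later rows make up. A row lasts 1/12 s, in which the tool goes at most 41.7 mm and 7.16 degrees, less where a joint would pass 70% of its speed; a pose out of reach is approached as far as the arm can. A call with a gripper value outside its range is refused whole. OPENING is the finger opening in m, from 0 to 0.0854, set as the call begins (- or left out, the last holds). The fingers move at their own pace and stop on an object; FORCE is the grip in N (left out, the last holds). Time passes only in rows, so rows that repeat a pose let the fingers close. It gives the time, the measured TCP pose, the force and the opening at its end, in the units of the state.
- r.get_obs(): the state, without advancing time (a new reading comes with each control period).
- r.read_camera(name): name is "scene" or "top" or "wrist"; returns a dict with "color" (400x640x3 uint8, red, green, blue), "mtx" (3x3 intrinsics, pixels), "extrinsics" (4x4, takes a point from camera to world coordinates); the wrist camera has in their place "mount" (4x4, takes a point from camera to tool coordinates, whose origin is the TCP and whose axes are the flange's). Camera axes: x right, y up, looking along -z (the intrinsics and any distortion apply to the point x, -y, -z); pixel columns grow to the right and rows downward; lengths in mm; the calibration is good to about 2 mm. A picture is of the moment at which its call begins: read the wrist's pose just before it. There is no depth.
- r.close_job(): hands the job in, once; it reports no verdict.
The state is a dict: "t": time; "joint_positions": joint angles; "joint_vel": joint speeds; "tau": joint torques, N m; "eef_pos": TCP position; "tool_rot": TCP orientation; "wrist_force": force on the tool from outside, world axes, zero at the start; "torque": the same for the moment, N m; "gripper_width": finger opening in mm.
Only numpy, scipy, OpenCV 4.12 (cv2) and the standard library are available. Lean on these libraries where they do the work, as an engineer would, in place of code of your own. Each camera call takes 0.05 s, during which the arm holds its last target. There are 200 camera calls.

## Working session

There is one attempt and no reset: what is moved stays moved. The work goes in short steps, Python scripts to look and compute and a shell command to move; the robot and the scene stay as the last step left them, time stands still between calls to the robot, and variables do not carry over. Pictures are saved under pics/ and viewed, about 8 in all and at most 12, crops included, and the job is handed in when it is done.

```bash
ls; mkdir -p pics; python3 - <<'E'
from rig import r
import cv2
print(r.grip_depth, r.get_obs())
for n in("scene","top"):
    c=r.read_camera(n); cv2.imwrite(f"pics/{n}0.png",c["color"][:,:,::-1]); print(n,c["mtx"].tolist(),c["extrinsics"].tolist(),[k for k in c])
E
```

```text
pics
18.700000000000003 {'t': 0.0, 'joint_positions': array([ 1.21419412,  0.62934161,  0.03845021,  1.51835822, -0.02702508,
        0.99631438, -0.01998469]), 'joint_vel': array([-0.00061133, -0.00091874,  0.00132847,  0.00057559, -0.00128992,
       -0.00072277,  0.00174546]), 'tau': array([ 1.96914862e-04, -5.63403404e+01,  1.22618515e+00, -1.93448424e+01,
        1.09800347e-02,  1.05804973e-02, -6.58331629e-06]), 'eef_pos': array([ 186.21960635, -622.10128812,  230.3952963 ]), 'tool_rot': array([-9.41086887e-04,  9.89447769e-01,  1.44886872e-01, -1.42166470e-04]), 'wrist_force': array([ 0.20583914, -0.61582768, -0.13484873]), 'torque': array([-0.0217375 , -0.00784339,  0.01956941]), 'gripper_width': 85.50433090813044}
scene [[424.98472454042786, 0.0, 314.5208994604361], [0.0, 424.98472454042786, 195.50658732445103], [0.0, 0.0, 1.0]] [[0.5353644652160146, 0.5269315110861755, -0.6600970171182494, -387.1670291074938], [-0.8444465760731208, 0.31803826301269794, -0.4310007464242364, -699.5389839172104], [-0.017171765848441354, 0.7881591500987004, 0.61523189495778, 1002.0616840737293], [0.0, 0.0, 0.0, 1.0]] ['color', 'mtx', 'extrinsics']
top [[368.50477382867615, 0.0, 320.5975461054929], [0.0, 368.50477382867615, 197.0971463686383], [0.0, 0.0, 1.0]] [[0.0005064159726751626, 0.9964630468233153, -0.08403058882608239, 440.00178896318243], [-0.9995090502698, -0.002128077966130996, -0.03125907408949524, -116.57222387852639], [-0.031327335852655985, 0.08400516412557961, 0.99597275586665, 1112.9923690376074], [0.0, 0.0, 0.0, 1.0]] ['color', 'mtx', 'extrinsics']
```

View pics/scene0.png

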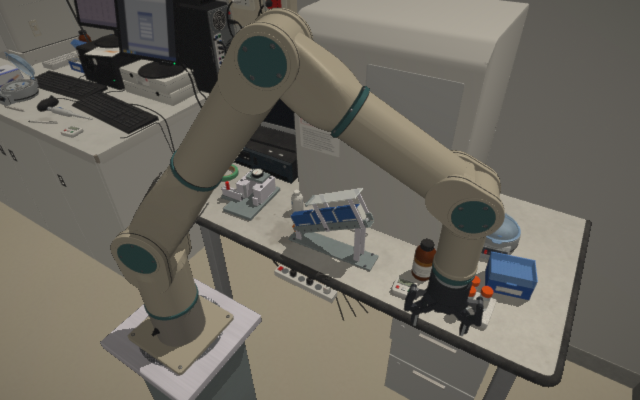

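View pics/top0.png

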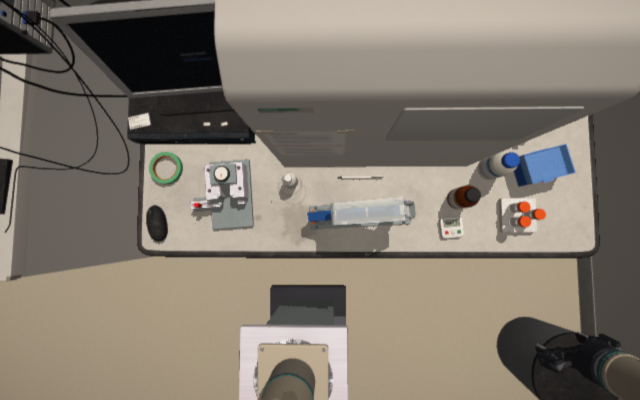

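```bash
python3 - <<'E'
import cv2,numpy as np
t=cv2.imread("pics/top0.png"); s=cv2.imread("pics/scene0.png")
def crop(im,x0,y0,w,h,k): 
    o=cv2.resize(im[y0:y0+h,x0:x0+w],None,fx=k,fy=k,interpolation=cv2.INTER_CUBIC)
    for i in range(0,w,10): cv2.putText(o,str(x0+i),(i*k,8),0,.3,(0,255,255),1); cv2.line(o,(i*k,10),(i*k,14),(0,255,255),1)
    for i in range(10,h,10): cv2.putText(o,str(y0+i),(0,i*k+3),0,.3,(0,255,255),1); cv2.line(o,(20,i*k),(25,i*k),(0,255,255),1)
    return o
a=np.hstack([crop(t,185,150,70,85,5),crop(s,220,155,75,85,6)[:425,:450]])
a=np.hstack([crop(t,188,152,66,80,6),crop(s,218,162,66,80,6)])
cv2.imwrite("pics/gauge.png",a)
b=np.vstack([crop(t,300,190,125,46,6),crop(s,285,182,125,50,6)])
cv2.imwrite("pics/rack.png",b);print(a.shape,b.shape)
E
```

```text
(480, 792, 3) (576, 750, 3)
```

View pics/gauge.png

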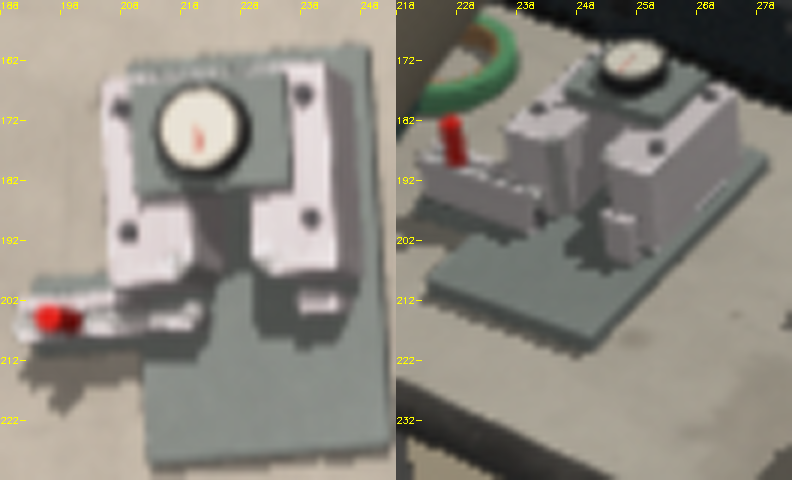

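View pics/rack.png

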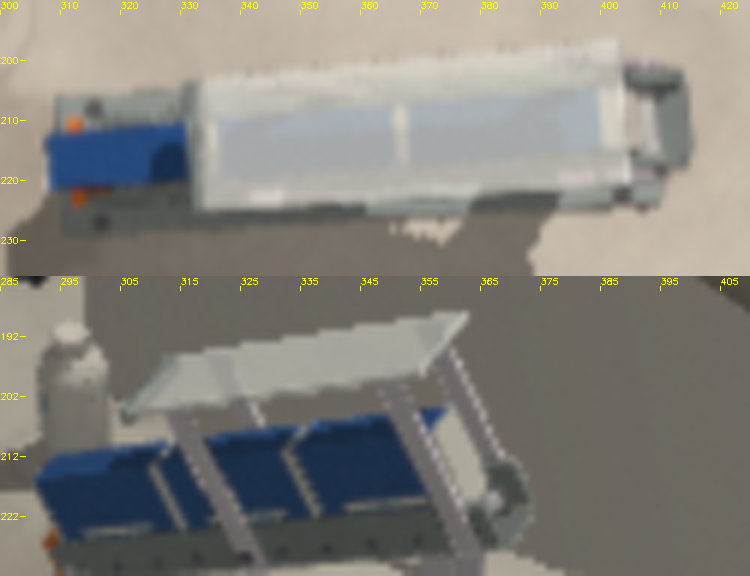

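```bash
cat > h.py <<'E'
import numpy as np
from scipy.optimize import least_squares
from scipy.spatial.transform import Rotation as R
from rig import r
C,S=np.cos(np.radians(28)),np.sin(np.radians(28))
def lane(s,y,h): return [s*C-h*S,y,45+s*S+h*C]
def proj(P,K,T):
    p=(np.c_[P,np.ones(len(P))]@np.linalg.inv(T).T)[:,:3]
    return np.c_[K[0,0]*p[:,0]/-p[:,2]+K[0,2],K[1,1]*-p[:,1]/-p[:,2]+K[1,2]]
def world(q,P): # q=x,y,yaw deg
    a=np.radians(q[2]); P=np.atleast_2d(np.array(P,float))
    return np.c_[q[0]+P[:,0]*np.cos(a)-P[:,1]*np.sin(a),q[1]+P[:,0]*np.sin(a)+P[:,1]*np.cos(a),P[:,2]]
def fit(q0,views): # views: list of (K,T,P,uv)
    f=lambda q:np.concatenate([(proj(world(q,P),K,T)-uv).ravel() for K,T,P,uv in views])
    o=least_squares(f,q0,loss='soft_l1'); print("pose",o.x.round(1)); print(f(o.x).reshape(-1,2).round(1).tolist()); return o.x
def Rt():
    o=r.get_obs(); w=o["tool_rot"]; return R.from_quat([w[1],w[2],w[3],w[0]]).as_matrix(),o["eef_pos"],o
E
python3 - <<'E'
from h import *
t=r.read_camera("top"); s=r.read_camera("scene")
KT,TT,KS,TS=t["mtx"],t["extrinsics"],s["mtx"],s["extrinsics"]
fit([500,190,0],[(KT,TT,[[0,54.5,75],[0,-54.5,75],[100,54.5,75],[100,-54.5,75],[-12.5,88,79]],[[206.8,199.8],[244.3,197],[205.3,165.3],[242.2,162.3],[196,205.2]])])
fit([490,-50,-90],[(KT,TT,[lane(0,-13,50),lane(0,13,50),lane(101,28,92),lane(101,-28,92)],[[308.3,221.7],[308,212.8],[332.5,203],[333.7,224.7]]),
 (KS,TS,[lane(0,-13,50),lane(0,13,50),lane(0,-13,0)],[[291.3,215.2],[294.7,211.8],[295.3,225.7]])])
o=r.read_camera("wrist"); print(o["mtx"].round(1).tolist(),np.array(o["mount"]).round(3).tolist())
a=Rt();print(a[0].round(3).tolist(),a[1].round(1))
E
```

```text
pose [524.5 186.3   4.6]
[[0.1, 0.2], [0.5, -0.2], [-0.2, 0.1], [0.4, -0.1], [-1.0, -0.0]]
pose [473.2 -73.  -86.4]
[[0.0, -0.3], [-0.2, -0.8], [-0.2, 0.0], [0.1, 0.3], [-1.0, 0.7], [-0.3, -0.4], [1.7, 2.4]]
[[326.4, 0.0, 316.2], [0.0, 326.4, 200.0], [0.0, 0.0, 1.0]] [[-0.0, 0.956, 0.293, 75.925], [1.0, 0.0, -0.0, 0.514], [-0.0, 0.293, -0.956, -143.044], [0.0, 0.0, 0.0, 1.0]]
[[0.958, 0.287, -0.0], [0.287, -0.958, 0.001], [0.0, -0.001, -1.0]] [ 186.3 -622.4  230.9]
```

```bash
python3 -m inch '[[[0.02,-0.02,-0.04],0],[[0.04,-0.04,-0.075],0],[[0.06,-0.07,-0.10],-7],[[0.08,-0.1,-0.11],-14],[[0.105,-0.13,-0.11],-21],[[0.13,-0.16,-0.11],-28],[[0.155,-0.19,-0.11],-35],[[0.18,-0.22,-0.11],-42],[[0.21,-0.24,-0.11],-49],[[0.235,-0.27,-0.11],-56],[[0.26,-0.30,-0.11],-63],[[0.285,-0.33,-0.11],-70]]'
python3 -c "
from h import *
a,p,o=Rt(); print(a.round(3).tolist(),p,o['joint_positions'].round(2))
d=a.T@(np.array([470,-20,300])-p); print('need tool mm',d.round(1),'yaw now tool y',np.degrees(np.arctan2(a[1,1],a[0,1])))"
```

```text
t: 1.25
eef_pos: [365.1, -223.1, 341.5]
tool_rot: [0.0, 0.725, 0.688, -0.0]
wrist_force: [0.9, 0.2, -0.2]
gripper_width: 85.4
[[0.053, 0.999, 0.0], [0.999, -0.053, -0.001], [-0.0, 0.0, -1.0]] [ 365.14501996 -223.09839394  341.51268295] [ 0.79  0.19 -0.37  1.92  0.08  1.04  0.33]
need tool mm [208.4  94.   41.4] yaw now tool y -3.013560298300012
```

```bash
python3 -m inch '[[[0.035,0.016,0.007],-3],[[0.07,0.032,0.014],-6.6],[[0.105,0.048,0.021],-6.6],[[0.14,0.063,0.028],-6.6],[[0.175,0.08,0.035],-6.6],[[0.208,0.094,0.041],-6.6],[[0.208,0.094,0.041],-6.6],[[0.208,0.094,0.041],-6.6]]'
python3 - <<'E'
from h import *
import cv2
a,p,o=Rt(); w=r.read_camera("wrist"); np.savez("w1.npz",a=a,p=p,M=w["mount"],K=w["mtx"])
print(a.round(3).tolist(),p)
cv2.imwrite("pics/w1.png",cv2.resize(w["color"][:,:,::-1],None,fx=1.25,fy=1.25,interpolation=cv2.INTER_CUBIC))
E
```

```text
t: 1.92
eef_pos: [471.0, -20.4, 300.0]
tool_rot: [-0.001, 0.685, 0.729, 0.0]
wrist_force: [0.3, -0.1, -0.4]
gripper_width: 85.3
[[-0.062, 0.998, -0.001], [0.998, 0.062, 0.001], [0.001, -0.001, -1.0]] [471.00692156 -20.44086729 299.97165054]
```

View pics/w1.png

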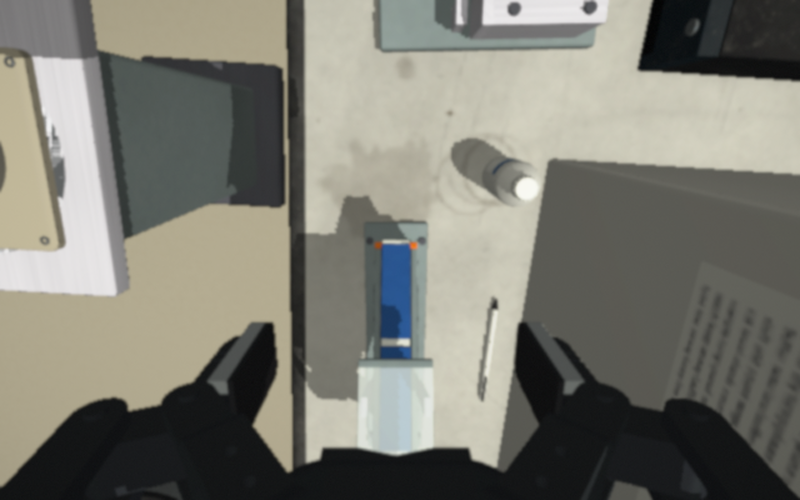

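```bash
python3 - <<'E'
from h import *
z=np.load("w1.npz"); T=np.eye(4);T[:3,:3]=z["a"];T[:3,3]=z["p"];T=T@z["M"]
uv=np.array([[380.5,243],[412,242.5],[382,342.5],[411.5,342.5],[358.5,360],[433.5,360]])/1.25
q=fit([473,-73,-86],[(z["K"],T,[lane(0,-13,50),lane(0,13,50),lane(90,-13,50),lane(90,13,50),lane(101,-28,92),lane(101,28,92)],uv)])
g=world(q,[lane(28,0,41)])[0]; print("grasp",g,"tcp",g-[0,0,18.7])
n=world(q,[lane(28,0,41),lane(28,0,101)]);print((n[1]-n[0]).round(1))
E
```

```text
pose [475.9 -69.1 -86.4]
[[1.0, -1.6], [-1.2, -1.2], [-0.7, 0.7], [-0.1, 0.7], [0.6, 0.3], [0.1, 0.2]]
grasp [476.2948724  -74.57952323  94.34605507] tcp [476.2948724  -74.57952323  75.64605507]
[-1.8 28.1 53. ]
```

```bash
python3 -m inch '[[[-0.006,0,0.04],0],[[-0.012,0.001,0.08],0],[[-0.018,0.001,0.12],0],[[-0.024,0.0015,0.15],0],[[-0.024,0.0015,0.163],0],[[-0.024,0.0015,0.163],0],[[-0.024,0.0015,0.163],0]]'
python3 - <<'E'
from h import *
import cv2
a,p,o=Rt(); w=r.read_camera("wrist"); np.savez("w2.npz",a=a,p=p,M=w["mount"],K=w["mtx"])
print(a.round(3).tolist(),p)
cv2.imwrite("pics/w2.png",cv2.resize(w["color"][140:400,200:440,::-1],None,fx=2.3,fy=2.3,interpolation=cv2.INTER_CUBIC))
E
```

```text
t: 2.55
eef_pos: [473.1, -48.0, 137.3]
tool_rot: [-0.0, 0.688, 0.726, -0.001]
wrist_force: [0.7, 0.6, 0.5]
gripper_width: 85.4
[[-0.055, 0.999, -0.001], [0.999, 0.055, -0.001], [-0.0, -0.001, -1.0]] [473.10933936 -47.9776512  137.30874838]
```

View pics/w2.png

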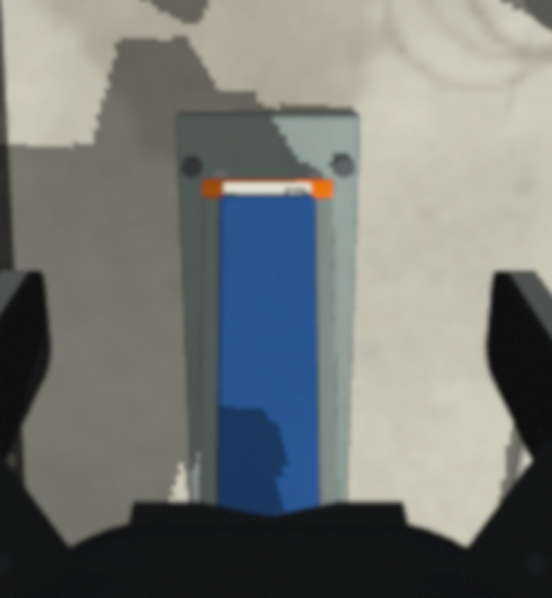

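```bash
python3 - <<'E'
from h import *
z=np.load("w2.npz"); T=np.eye(4);T[:3,:3]=z["a"];T[:3,3]=z["p"];T=T@z["M"]
c=lambda L:np.array(L)/2.3+[200,140]
q=fit([473,-73,-86],[(z["K"],T,[lane(3,-13,50),lane(3,13,50),lane(0,-13,50),lane(0,13,50)],c([[219,195],[314,195],[221.5,182],[312.5,182]]))])
q=fit([473,-73],[(z["K"],T,[lane(3,-13,50),lane(3,13,50)],c([[219,195],[314,195]]))]) if 0 else q
print(proj(world([475.5,-70.5,-86.4],[lane(3,-13,50),lane(3,13,50),lane(0,-13,50),lane(60,-13,50),lane(60,13,50)]),z["K"],T))
print(c([[219,195],[314,195],[218,181],[218,440],[317.5,440]]))
E
```

```text
pose [475.2 -68.3 -86.9]
[[-0.2, -0.4], [0.3, -0.4], [-1.2, 0.4], [0.9, 0.5]]
[[295.20345246 227.85837164]
 [336.82387551 227.55288674]
 [295.22873802 223.07926473]
 [294.69482642 323.99144268]
 [338.6369667  323.71119523]]
[[295.2173913  224.7826087 ]
 [336.52173913 224.7826087 ]
 [294.7826087  218.69565217]
 [294.7826087  331.30434783]
 [338.04347826 331.30434783]]
```

```bash
python3 -m inch '[[[0,0,0],0]]'; python3 -c "
from h import *
a,p,o=Rt(); print(a.round(4).tolist(),p)
for t in ([474.6,-60,105],[475.6,-74.5,73]): print(a.T@(np.array(t)-p))"
```

```text
t: 2.68
eef_pos: [474.7, -47.1, 138.8]
tool_rot: [0.001, 0.687, 0.727, 0.001]
wrist_force: [0.4, -0.2, 0.6]
gripper_width: 85.5
[[-0.0559, 0.9984, 0.003], [0.9984, 0.0559, -0.0005], [-0.0006, 0.003, -1.0]] [474.68300026 -47.12327491 138.80504495]
[-12.8301002   -0.90210577  33.81083755]
[-27.34260758  -0.80825681  65.82065358]
```

```bash
python3 -m inch '[[[-0.007,0,0.016],0],[[-0.014,0,0.032],0],[[-0.020,0,0.047],0],[[-0.024,-0.0005,0.056],0],[[-0.027,-0.0005,0.064],0],[[-0.027,-0.0005,0.064],0],[[-0.027,-0.0005,0.064],0],[[-0.027,-0.0005,0.064],0]]'
python3 - <<'E'
from h import *
import cv2
P=[]
for i in range(4):
    w=r.read_camera("wrist"); a,p,o=Rt(); P.append(p)
print(np.array(P).round(1).tolist(),o["wrist_force"])
s=r.read_camera("scene")["color"][:,:,::-1]
x=cv2.resize(s[150:270,260:420],None,fx=5,fy=5,interpolation=cv2.INTER_CUBIC)
cv2.imwrite("pics/s3.png",x)
E
```

```text
t: 3.35
eef_pos: [475.4, -73.2, 74.1]
tool_rot: [0.001, 0.687, 0.727, 0.001]
wrist_force: [0.3, -0.2, 0.0]
gripper_width: 85.3
[[475.3, -73.1, 74.1], [475.3, -73.2, 74.0], [475.2, -73.2, 74.0], [475.1, -73.3, 73.8]] [-0.37267989  0.17384206 -0.65304335]
```

View pics/s3.png

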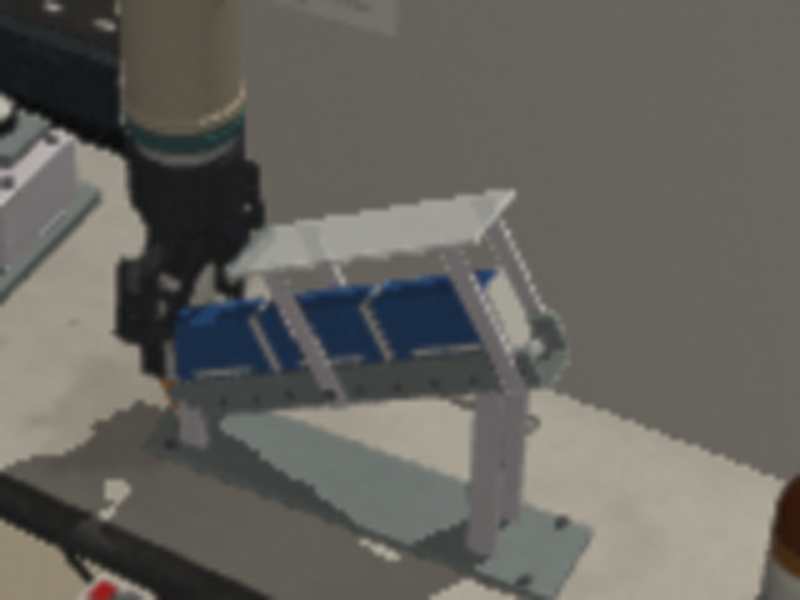

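```bash
python3 -m inch '[[[0,0,0],0],[[0,0,0],0],[[0,0,0],0],[[0,0,0],0],[[0,0,0],0],[[0,0,0],0],[[0,0,0],0],[[0,0,0],0],[[0,0,0],0],[[0,0,0],0]]' 0.015 60; python3 -m inch '[[[0,0,0],0],[[0,0,0],0],[[0.007,0,-0.013],0],[[0.014,0,-0.026],0],[[0.021,0,-0.04],0],[[0.03,0,-0.056],0],[[0.04,0,-0.075],0],[[0.052,0,-0.098],0],[[0.064,0,-0.12],0],[[0.064,0,-0.12],0]]'
python3 - <<'E'
from h import *
import cv2
w=r.read_camera("wrist")["color"]; s=r.read_camera("scene")["color"]
a,p,o=Rt();print(a.round(3).tolist(),p.round(1))
cv2.imwrite("pics/m4.png",np.hstack([cv2.resize(s[140:260,230:390],(400,300),interpolation=cv2.INTER_CUBIC),cv2.resize(w,(400,300))])[:,:,::-1])
E
```

```text
t: 4.43
eef_pos: [474.9, -73.5, 73.5]
tool_rot: [0.0, 0.687, 0.727, 0.0]
wrist_force: [-0.1, 0.2, 3.2]
gripper_width: 25.5
t: 5.27
eef_pos: [473.0, -6.7, 196.4]
tool_rot: [0.002, 0.686, 0.728, 0.003]
wrist_force: [1.3, 1.3, -2.2]
gripper_width: 25.4
[[-0.057, 0.998, 0.0], [0.998, 0.057, -0.001], [-0.001, 0.0, -1.0]] [470.9  -9.8 193.3]
```

View pics/m4.png

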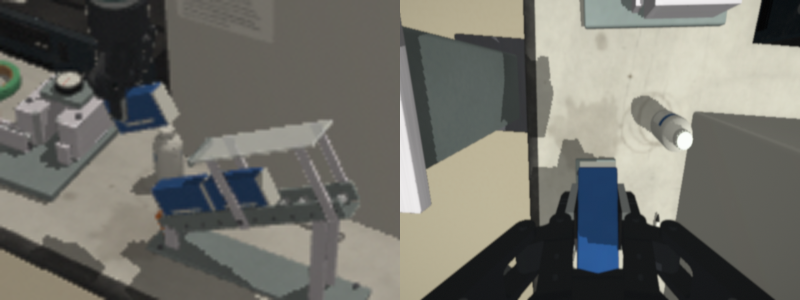

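```bash
python3 -m inch '[[[0.02,-0.003,-0.025],0],[[0.045,-0.007,-0.045],0],[[0.07,-0.012,-0.065],0],[[0.095,-0.018,-0.085],0],[[0.118,-0.022,-0.085],0],[[0.132,-0.025,-0.085],0],[[0.132,-0.025,-0.085],0],[[0.132,-0.025,-0.085],0],[[0.132,-0.025,-0.085],0],[[0.132,-0.025,-0.085],0],[[0.132,-0.025,-0.085],0]]'
python3 - <<'E'
from h import *
import cv2
P=[]
for i in range(6):
    if i==3: 
        w=r.read_camera("wrist")
    else: r.read_camera("top")
    a,p,o=Rt(); P.append(p)
print(np.round(P,1).tolist()); p=np.mean(P[2:],0)
np.savez("w5.npz",a=a,p=p,M=w["mount"],K=w["mtx"])
cv2.imwrite("pics/w5.png",cv2.resize(w["color"][:,:,::-1],None,fx=1.25,fy=1.25,interpolation=cv2.INTER_CUBIC))
E
```

```text
t: 6.28
eef_pos: [438.7, 119.3, 277.7]
tool_rot: [-0.0, 0.688, 0.726, -0.001]
wrist_force: [-1.0, 0.3, -2.3]
gripper_width: 25.4
[[438.7, 119.6, 277.9], [438.7, 119.8, 278.0], [438.7, 120.1, 278.1], [438.7, 120.2, 278.2], [438.7, 120.4, 278.3], [438.6, 120.5, 278.3]]
```

View pics/w5.png

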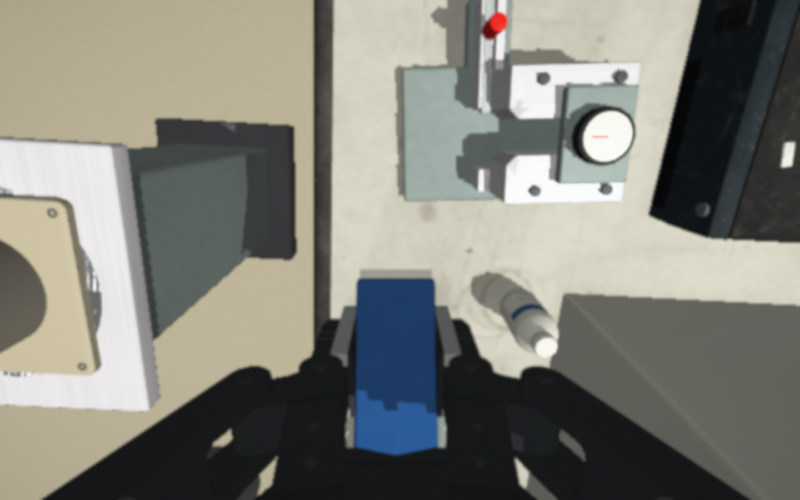

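```bash
python3 - <<'E'
from h import *
z=np.load("w5.npz"); T=np.eye(4);T[:3,:3]=z["a"];T[:3,3]=z["p"];T=T@z["M"]
uv=np.array([[511.5,64.5],[639.5,62.5],[504,203.5],[622,200.5],[497,22],[403,67],[405,201],[525,118],[522,155]])/1.25
P=[[0,54.5,75],[100,54.5,75],[0,-54.5,75],[100,-54.5,75],[-12.5,88,79],[-85,54.5,15],[-85,-54.5,15],[8,14.5,75],[8,-14.5,75]]
fit([524,186,4],[(z["K"],T,P,uv)])
fit([524,186,4],[(z["K"],T,P[:5],uv[:5])])
# held block: tool-frame position of low top edge (blue start s=3,h=50)
K=z["K"];M=z["M"]
f=lambda v:(proj(np.array([[v[0]+v[2]*0,v[1]-13,v[2]],[v[0],v[1]+13,v[2]]]),K,M)-np.array([[357,280],[434.5,280]])/1.25).ravel()
o=least_squares(f,[30,0,-30]);print("low top edge in tool",o.x,o.cost)
E
```

```text
pose [528.8 189.7   4.9]
[[0.4, 0.8], [1.1, -0.9], [0.9, 0.2], [0.1, -0.2], [1.7, -4.4], [-1.0, 8.4], [-0.4, -4.7], [-4.6, 0.8], [-3.9, 0.6]]
pose [528.1 189.    5.2]
[[-0.6, 1.6], [0.1, -0.5], [0.4, 0.8], [-0.4, 0.1], [0.5, -3.5]]
low top edge in tool [ 24.83410895   1.30680677 -15.17253719] 2.3694123084797133e-05
```

```bash
python3 -m inch '[[[0.005,0.002,0],-7],[[0.01,0.004,0],-14],[[0.015,0.006,0],-21],[[0.02,0.008,0],-28],[[0.025,0.01,0],-35],[[0.03,0.012,0],-42],[[0.036,0.014,0],-49],[[0.042,0.016,0.01],-56],[[0.048,0.018,0.02],-63],[[0.054,0.02,0.03],-70],[[0.06,0.02,0.04],-77],[[0.061,0.02,0.05],-84]]'
python3 -m inch '[[[0,0,0.02],-7],[[0,0,0.04],-7.5],[[0,0,0.06],-7.5],[[0,0,0.065],-7.5],[[0,0,0.065],-7.5],[[0,0,0.065],-7.5],[[0,0,0.065],-7.5]]'
cat > look.py <<'E'
from h import *
import cv2,sys
n=sys.argv[1]; A=[];P=[]
for i in range(5):
    w=r.read_camera("wrist" if i==2 else "top")
    if i==2: W=w
    a,p,o=Rt(); A.append(a);P.append(p)
p=np.mean(P,0); a=R.from_matrix(A).mean().as_matrix()
np.savez(n+".npz",a=a,p=p,M=W["mount"],K=W["mtx"])
print(np.round(P,1).tolist(),a.round(4).tolist(),o["wrist_force"],o["gripper_width"],o["t"],o["joint_positions"].round(2))
G=(527,188.5,4.9); g=np.radians(G[2]); d=p[:2]-G[:2]
print("tcp in gauge",d[0]*np.cos(g)+d[1]*np.sin(g),-d[0]*np.sin(g)+d[1]*np.cos(g),"tool y angle",np.degrees(np.arctan2(a[1,1],a[0,1])))
im=W["color"][:,:,::-1]; cv2.imwrite(f"pics/{n}.png",cv2.resize(im,None,fx=1.25,fy=1.25,interpolation=cv2.INTER_CUBIC))
s=r.read_camera("scene")["color"][:,:,::-1]; cv2.imwrite(f"pics/{n}s.png",s)
E
python3 look.py w6
```

```text
t: 7.58
eef_pos: [455.2, 183.9, 228.1]
tool_rot: [0.0, 0.021, 1.0, 0.001]
wrist_force: [-0.3, 0.1, -2.4]
gripper_width: 25.2
t: 8.17
eef_pos: [455.8, 183.3, 164.4]
tool_rot: [0.001, -0.041, 0.999, 0.0]
wrist_force: [-0.1, -0.4, -1.2]
gripper_width: 25.1
[[455.9, 183.3, 164.5], [455.8, 183.2, 164.5], [455.7, 183.0, 164.3], [455.6, 182.9, 164.1], [455.4, 182.8, 164.0]] [[-0.9966, -0.0828, 0.0019], [-0.0828, 0.9966, 0.0005], [-0.0019, 0.0004, -1.0]] [ 0.29199974 -0.72084265 -1.37107778] 25.34411449510722 8.4167 [ 0.09  0.62 -0.8   2.01  0.63  0.78  0.57]
tcp in gauge -71.52232562888335 0.6555989684091772 tool y angle 94.7491158364809
```

View pics/w6.png

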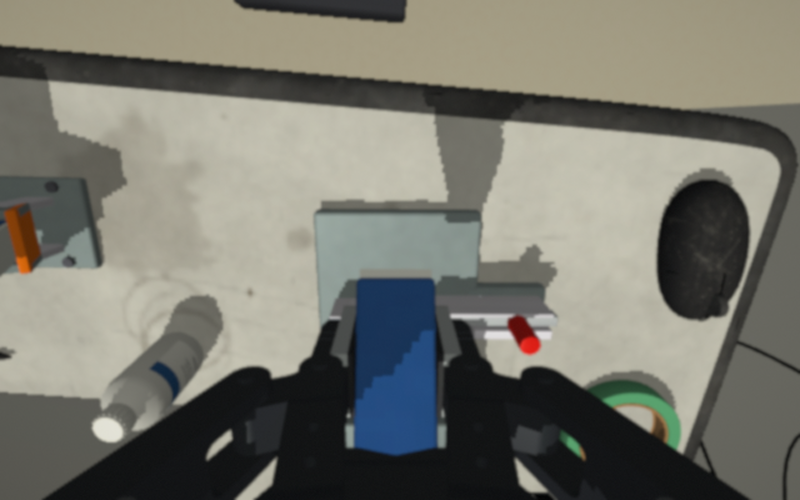

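```bash
python3 - <<'E'
from h import *
def ray(K,T,uv,h):
    c=np.array([(uv[0]-K[0,2])/K[0,0],-(uv[1]-K[1,2])/K[1,1],-1]); d=T[:3,:3]@c; o=T[:3,3]; return o+d*(h-o[2])/d[2]
def gl(q,p):
    a=np.radians(q[2]); d=p[:2]-q[:2]; return np.array([d[0]*np.cos(a)+d[1]*np.sin(a),-d[0]*np.sin(a)+d[1]*np.cos(a)]).round(1)
t=r.read_camera("top")
for uv,h in (((212.7,229),15),((253,225.3),15),((196,205.2),79)): print("top",gl((524.5,186.3,4.6),ray(t["mtx"],t["extrinsics"],uv,h)))
for n,L in (("w5",[((403,67),15),((405,201),15),((497,22),79)]),("w6",[((316,211),15),((481,210),15),((531,346),79)])):
    z=np.load(n+".npz"); T=np.eye(4);T[:3,:3]=z["a"];T[:3,3]=z["p"];T=T@z["M"]
    for uv,h in L:
        w=ray(z["K"],T,np.array(uv)/1.25,h); print(n,w.round(1),gl((528.3,189.3,4.9) if n=="w5" else (527,188.5,4.9),w))
E
```

```text
top [-82.4  61.9]
top [-81.1 -60. ]
top [-12.8  85.2]
w5 [440.  245.6  15. ] [-83.2  63.7]
w5 [449.6 122.2  15. ] [-84.1 -60.1]
w5 [507.6 272.6  79. ] [-13.5  84.7]
w6 [447.2 124.2  15. ] [-85.  -57.3]
w6 [436.5 243.8  15. ] [-85.5  62.8]
w6 [508.4 273.2  79. ] [-11.3  86. ]
```

```bash
python3 -m inch '[[[0,-0.0005,0.03],0],[[0,-0.0005,0.06],0],[[0,-0.0005,0.085],0],[[0,-0.0005,0.1],0],[[0,-0.0005,0.108],0],[[0,-0.0005,0.114],0],[[0,-0.0005,0.117],0],[[0,-0.0005,0.117],0],[[0,-0.0005,0.117],0]]'
python3 -m inch '[[[0,0,0.001],0],[[0,0,0.002],0],[[0,0,0.003],0],[[0,0,0.003],0],[[0,0,0.003],0]]' - 20
python3 -m inch '[[[0,0,0.001],0],[[0,0,0.002],0],[[0,0,0.003],0],[[0,0,0.003],0],[[0,0,0.003],0]]'
```

```text
t: 9.27
eef_pos: [455.7, 182.6, 47.0]
tool_rot: [0.001, -0.042, 0.999, 0.0]
wrist_force: [0.6, 0.5, -1.6]
gripper_width: 25.3
t: 9.68
eef_pos: [455.2, 182.2, 43.4]
tool_rot: [0.0, -0.042, 0.999, 0.0]
wrist_force: [-0.2, 0.2, -1.9]
gripper_width: 24.9
t: 10.1
eef_pos: [455.3, 182.4, 41.5]
tool_rot: [0.001, -0.042, 0.999, -0.0]
wrist_force: [-2.6, -2.1, 13.1]
gripper_width: 25.3
```

```bash
python3 -m inch '[[[0,0,0.001],0],[[0,0,0.002],0],[[0,0,0.002],0]]'; python3 -m inch '[[[0,0,0.001],0],[[0,0,0.002],0],[[0,0,0.002],0]]'
python3 -c "
from h import *
import cv2
s=r.read_camera('scene')['color'][:,:,::-1]; w=r.read_camera('wrist')['color'][:,:,::-1]
cv2.imwrite('pics/m7.png',np.hstack([cv2.resize(s[150:240,200:320],(480,360),interpolation=cv2.INTER_CUBIC),cv2.resize(w[200:400,220:420],(320,360))]))"
```

```text
t: 10.35
eef_pos: [455.4, 182.4, 41.2]
tool_rot: [0.002, -0.042, 0.999, -0.001]
wrist_force: [-5.6, -3.5, 34.4]
gripper_width: 25.3
t: 10.6
eef_pos: [457.2, 182.5, 40.2]
tool_rot: [0.003, -0.042, 0.999, -0.001]
wrist_force: [-4.7, -5.7, 40.9]
gripper_width: 25.4
```

```bash
python3 -m inch '[[[0,0,-0.002],0],[[0,0,-0.003],0],[[0,0,-0.003],0]]'; python3 -m inch '[[[0,0,0],0],[[0,0,0],0],[[0,0,0],0],[[0,0,0],0]]' 0.026;  python3 -m inch '[[[0,0,0],0],[[0,0,0],0],[[0,0,0],0],[[0,0,0],0],[[0,0,0],0],[[0,0,0],0]]' 0.029
python3 -c "
from h import *
import cv2
s=r.read_camera('scene')['color'][:,:,::-1]; w=r.read_camera('wrist')['color'][:,:,::-1]
cv2.imwrite('pics/m8.png',np.hstack([cv2.resize(s[150:240,200:320],(480,360),interpolation=cv2.INTER_CUBIC),cv2.resize(w[200:400,220:420],(320,360))]))"
```

```text
t: 10.95
eef_pos: [456.9, 182.5, 40.7]
tool_rot: [0.002, -0.041, 0.999, 0.0]
wrist_force: [0.2, -2.0, 12.8]
gripper_width: 25.2
t: 11.28
eef_pos: [455.2, 182.4, 39.2]
tool_rot: [0.0, -0.042, 0.999, 0.0]
wrist_force: [0.2, 0.2, 1.6]
gripper_width: 26.0
t: 11.78
eef_pos: [455.0, 182.2, 39.2]
tool_rot: [-0.0, -0.042, 0.999, -0.0]
wrist_force: [0.2, -0.3, 0.0]
gripper_width: 28.9
```

View pics/m8.png

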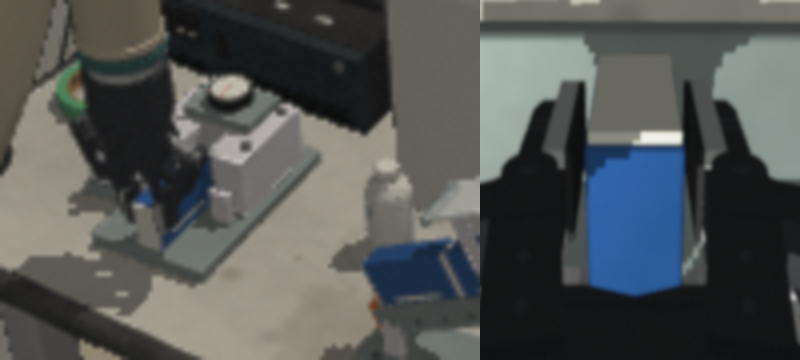

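```bash
python3 - <<'E'
from h import *
a,p,o=Rt(); w=r.read_camera("wrist"); T=np.eye(4);T[:3,:3]=a;T[:3,3]=p;M=T@w["mount"];K=w["mtx"]
G=np.array([527,188.5]);g=np.radians(4.9)
for uv,h in (((287.8,273.3),65),((346.2,273.3),65),((285.5,230.5),15),((341,230.5),15),((220,213),15)):
    c=np.array([(uv[0]-K[0,2])/K[0,0],-(uv[1]-K[1,2])/K[1,1],-1]); d=M[:3,:3]@c; q=M[:3,3]+d*(h-M[2,3])/d[2]; e=q[:2]-G
    print((e[0]*np.cos(g)+e[1]*np.sin(g)).round(1),(-e[0]*np.sin(g)+e[1]*np.cos(g)).round(1))
e=p[:2]-G;print((e[0]*np.cos(g)+e[1]*np.sin(g)).round(1),(-e[0]*np.sin(g)+e[1]*np.cos(g)).round(1))
E
```

```text
-79.0 -11.8
-78.9 11.8
-77.0 -17.3
-76.9 13.3
-87.3 -52.6
-72.2 -0.1
```

```bash
python3 -m inch '[[[0,0,0.003],0],[[0,0,0.005],0],[[0,0,0.005],0],[[0,0,0.005],0],[[0,0,0.005],0],[[0,0,0.005],0]]' 0.015 25
python3 -m inch '[[[0,0,0],0],[[-0.005,0,0],0],[[-0.01,0,0],0],[[-0.016,0,0],0],[[-0.022,0,0],0],[[-0.028,0,0],0],[[-0.034,0,0],0],[[-0.034,0,0],0],[[-0.034,0,0],0]]'; python3 look.py w9
```

```text
t: 12.43
eef_pos: [455.7, 182.5, 36.4]
tool_rot: [0.002, -0.042, 0.999, -0.0]
wrist_force: [-3.5, -2.6, 23.7]
gripper_width: 25.2
t: 13.18
eef_pos: [486.2, 186.1, 36.1]
tool_rot: [-0.001, -0.042, 0.999, -0.0]
wrist_force: [-11.4, -0.8, 24.5]
gripper_width: 25.4
[[486.2, 186.1, 36.1], [486.2, 186.1, 36.1], [486.2, 186.1, 36.1], [486.3, 186.1, 36.1], [486.2, 186.1, 36.1]] [[-0.9964, -0.0849, -0.0021], [-0.0849, 0.9964, -0.0003], [0.0021, -0.0001, -1.0]] [-11.05916832   0.15946344  24.07046551] 25.23185272580809 13.4333 [-0.03  0.83 -0.6   2.01  0.87  0.58  0.41]
tcp in gauge -40.822869411801044 1.1081472980352598 tool y angle 94.8676822335923
```

```bash
python3 -m inch '[[[0,0,0],0],[[0,0,0],0],[[0,0,0],0],[[0,0,-0.01],0],[[0,0,-0.03],0],[[0,0,-0.05],0],[[0.012,0,-0.052],0],[[0.025,0,-0.052],0],[[0.036,0,-0.052],0],[[0.036,0,-0.052],0]]' 0.036
python3 -m inch '[[[0,0,0],0],[[0,0,0],0],[[0,0,0],0],[[0,0,0],0],[[0,0,0],0],[[0,0,0],0],[[0,0,0.02],0],[[0,0,0.04],0],[[0,0,0.056],0],[[0,0,0.056],0],[[0,0,0.056],0]]' 0; python3 look.py w10
```

```text
t: 14.32
eef_pos: [451.1, 181.6, 86.8]
tool_rot: [-0.001, -0.042, 0.999, -0.001]
wrist_force: [-0.6, 0.3, 0.0]
gripper_width: 35.6
t: 15.23
eef_pos: [452.6, 182.1, 29.9]
tool_rot: [-0.001, -0.042, 0.999, -0.0]
wrist_force: [0.3, -0.8, 0.7]
gripper_width: -0.0
[[453.2, 182.4, 30.6], [453.5, 182.6, 31.0], [453.7, 182.6, 31.2], [453.8, 182.5, 31.3], [453.7, 182.4, 31.2]] [[-0.9965, -0.083, 0.001], [-0.083, 0.9965, 0.0007], [-0.0011, 0.0006, -1.0]] [ 0.43133992 -0.92795813  0.80660153] -0.1277838827863216 15.4833 [-0.07  0.81 -0.55  2.1   0.92  0.5   0.32]
tcp in gauge -73.66820046160122 0.276658237632458 tool y angle 94.76113486457807
```

```bash
python3 -m inch '[[[-0.01,0,0],0],[[-0.016,0,0],0],[[-0.021,0,0],0],[[-0.026,0,0],0],[[-0.031,0,0],0],[[-0.036,0,0],0],[[-0.041,0,0],0],[[-0.045,0,0],0],[[-0.048,0,0],0],[[-0.05,0,0],0],[[-0.05,0,0],0]]'
python3 -m inch '[[[-0.002,0,0],0],[[-0.004,0,0],0],[[-0.006,0,0],0],[[-0.006,0,0],0],[[-0.006,0,0],0]]'; python3 -m inch '[[[-0.0015,0,0],0],[[-0.003,0,0],0],[[-0.003,0,0],0],[[-0.003,0,0],0]]'
```

```text
t: 16.45
eef_pos: [503.5, 186.3, 30.3]
tool_rot: [0.0, -0.041, 0.999, 0.0]
wrist_force: [-1.0, -0.0, -0.3]
gripper_width: 0.1
t: 16.87
eef_pos: [509.3, 186.9, 30.4]
tool_rot: [0.0, -0.041, 0.999, 0.0]
wrist_force: [-0.8, -1.1, 0.4]
gripper_width: -0.1
t: 17.2
eef_pos: [511.8, 186.9, 30.3]
tool_rot: [-0.0, -0.042, 0.999, -0.0]
wrist_force: [-0.7, -0.3, -0.3]
gripper_width: 0.0
```

```bash
for i in 1 2; do python3 -m inch '[[[-0.001,0,0],0],[[-0.002,0,0],0],[[-0.002,0,0],0],[[-0.002,0,0],0]]'|grep -E "eef|force"; done; python3 look.py w11; python3 -c "
import cv2,numpy as np
s=cv2.imread('pics/w11s.png');w=cv2.imread('pics/w11.png')
cv2.imwrite('pics/m11.png',np.hstack([cv2.resize(s[155:235,200:310],(440,320),interpolation=cv2.INTER_CUBIC),cv2.resize(w[250:500,260:540],(358,320))]))"
```

```text
eef_pos: [511.8, 186.8, 29.9]
wrist_force: [-4.5, -0.5, 1.5]
eef_pos: [511.7, 186.7, 29.6]
wrist_force: [-10.1, -0.3, 3.5]
[[511.7, 186.7, 29.6], [511.7, 186.7, 29.6], [511.7, 186.7, 29.6], [511.7, 186.7, 29.6], [511.7, 186.8, 29.6]] [[-0.9964, -0.0841, -0.0067], [-0.0841, 0.9965, -0.0024], [0.0068, -0.0018, -1.0]] [-10.09677855  -0.32536753   1.42915509] 0.11757283991001356 18.1167 [-0.01  0.87 -0.61  1.94  0.85  0.62  0.47]
tcp in gauge -15.372930619504192 -0.4656706747068189 tool y angle 94.82635117689502
```

```bash
python3 -m inch '[[[-0.0015,0,0],0],[[-0.002,0,0],0],[[-0.002,0,0],0]]' | grep -E 'eef|force'
python3 -m inch '[[[0.008,0,0],0],[[0.018,0,0],0],[[0.02,0,-0.02],0],[[0.02,0,-0.05],0],[[0.02,0,-0.08],0],[[0.02,0.03,-0.085],0],[[0.015,0.06,-0.085],0],[[0.01,0.09,-0.085],0],[[0.007,0.115,-0.085],0],[[0.007,0.125,-0.085],0],[[0.007,0.125,-0.085],0],[[0.007,0.125,-0.085],0]]'; python3 look.py w12
```

```text
eef_pos: [511.7, 186.6, 29.2]
wrist_force: [-13.2, -0.4, 4.0]
t: 19.42
eef_pos: [500.5, 310.6, 115.1]
tool_rot: [0.0, -0.042, 0.999, -0.001]
wrist_force: [-0.3, -0.6, 0.7]
gripper_width: 0.1
[[500.8, 309.4, 114.9], [501.0, 308.9, 114.9], [501.1, 308.9, 115.0], [501.1, 309.2, 115.1], [501.1, 309.6, 115.2]] [[-0.9967, -0.0811, -0.0], [-0.0811, 0.9967, -0.0021], [0.0002, -0.0021, -1.0]] [-0.36881548  0.06767465  0.29095848] 0.15842255817037845 19.6667 [-0.17  0.79 -0.72  1.78  0.69  0.84  0.43]
tcp in gauge -15.59144928328424 122.49602290687166 tool y angle 94.65287312595684
```

```bash
python3 -m inch '[[[0,0,0.03],0],[[0,0,0.05],0],[[0,0,0.057],0],[[0,0,0.057],0],[[0,0,0.057],0],[[0,-0.005,0.057],0],[[0,-0.01,0.057],0],[[0,-0.015,0.057],0],[[0,-0.02,0.057],0],[[0,-0.025,0.057],0],[[0,-0.025,0.057],0]]'
python3 -m inch '[[[0,-0.005,0],0],[[0,-0.01,0],0],[[0,-0.015,0],0],[[0,-0.02,0],0],[[0,-0.025,0],0],[[0,-0.025,0],0],[[0,-0.025,0],0]]'; python3 look.py w13
```

```text
t: 20.63
eef_pos: [503.2, 285.6, 58.8]
tool_rot: [0.0, -0.041, 0.999, 0.0]
wrist_force: [0.0, 0.2, 0.1]
gripper_width: 0.2
t: 21.22
eef_pos: [504.5, 260.0, 58.0]
tool_rot: [-0.0, -0.041, 0.999, -0.001]
wrist_force: [1.0, -0.2, -0.8]
gripper_width: -0.1
[[504.4, 260.4, 57.9], [504.4, 260.7, 57.9], [504.4, 261.0, 58.0], [504.4, 261.2, 58.0], [504.5, 261.4, 58.1]] [[-0.9966, -0.0827, -0.0007], [-0.0827, 0.9966, -0.0013], [0.0008, -0.0013, -1.0]] [-0.60447961  0.15800823  0.90167596] 0.18404489717436556 21.4667 [-0.12  0.85 -0.65  1.87  0.78  0.7   0.41]
tcp in gauge -16.301779436126296 74.07704654840337 tool y angle 94.74404574936734
```

```bash
python3 -m inch '[[[0,-0.003,0],0],[[0,-0.006,0],0],[[0,-0.008,0],0],[[0,-0.008,0],0]]'|grep -E "eef|force"; for i in 1 2 3 4 5; do python3 -m inch '[[[0,-0.001,0],0],[[0,-0.002,0],0],[[0,-0.002,0],0],[[0,-0.002,0],0]]'|grep -E "eef|force"; done
```

```text
eef_pos: [505.2, 253.4, 58.3]
wrist_force: [-0.6, 2.1, 0.2]
eef_pos: [505.3, 252.2, 58.4]
wrist_force: [-1.6, 2.9, -0.8]
eef_pos: [505.3, 252.1, 58.5]
wrist_force: [-1.8, 7.3, -0.8]
eef_pos: [505.3, 251.9, 58.6]
wrist_force: [-2.5, 9.1, -3.6]
eef_pos: [505.3, 251.8, 58.7]
wrist_force: [-2.2, 12.6, -5.8]
eef_pos: [505.4, 251.7, 58.9]
wrist_force: [-1.8, 15.4, -6.8]
```

```bash
python3 -m inch '[[[0,0.015,0],0],[[0,0.03,0],0],[[0,0.04,-0.02],0],[[0,0.04,-0.05],0],[[0,0.04,-0.09],0],[[0.02,0.04,-0.13],0],[[0.04,0.04,-0.17],0],[[0.06,0.05,-0.2],0],[[0.08,0.06,-0.22],0],[[0.08,0.06,-0.22],0],[[0.08,0.06,-0.22],0]]'
python3 look.py w14; python3 -c "
from h import *
import cv2
s=cv2.imread('pics/w14s.png');t=r.read_camera('top')['color'][:,:,::-1]
cv2.imwrite('pics/m14.png',np.vstack([np.hstack([cv2.resize(s[155:230,205:305],(400,300),interpolation=cv2.INTER_CUBIC),cv2.resize(t[150:240,180:300],(400,300),interpolation=cv2.INTER_CUBIC)]),cv2.resize(t[140:260,220:540],(800,300),interpolation=cv2.INTER_CUBIC)]))"
```

```text
t: 24.43
eef_pos: [421.6, 296.6, 279.8]
tool_rot: [0.002, -0.042, 0.999, -0.001]
wrist_force: [1.1, -0.6, -0.3]
gripper_width: 0.3
[[422.2, 295.5, 278.4], [422.3, 295.1, 277.6], [422.3, 295.0, 277.1], [422.2, 295.3, 277.0], [422.0, 295.5, 277.0]] [[-0.9967, -0.0813, -0.0006], [-0.0813, 0.9967, -0.0023], [0.0008, -0.0023, -1.0]] [-0.01286905  0.32831376 -0.75311133] 0.0002530889656043503 24.6833 [-0.06  0.51 -0.9   1.81  0.46  1.05  0.51]
tcp in gauge -95.29569890845406 115.33532450905562 tool y angle 94.66175445628559
```

View pics/m14.png

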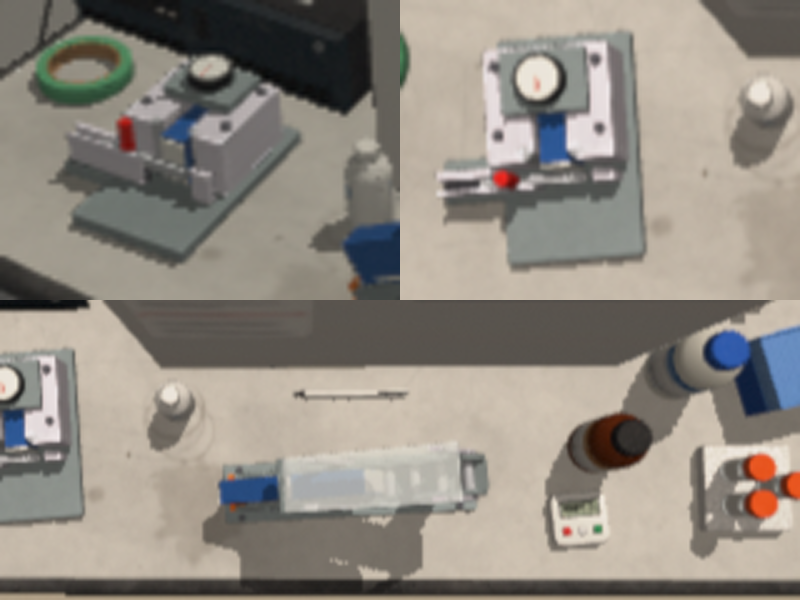

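```bash
python3 -c "
from rig import r
print(r.close_job())"
```

```text
the job is handed in; nothing more can be done
None
```

The front block is home in the gauge with the bolt across behind it, and I handed the job in at about 25 s of the 58 s allowed.

- **Taking the block:** The moves can't tilt the hand, so I kept it upright. I gripped the block about 18 mm towards its low end (a little past the advised 15 mm) and lifted it square to the lane. The other two blocks rolled down to the orange stop.
- **Setting it on the ledge:** The block hung tilted, and pressing it down with about 41 N on the wrist had not clearly levelled it. I eased off and opened the fingers to 29 mm so it settled flat between them. It looked level in the pictures, with its front end about 12 mm inside the mouth. One width estimate for its near end disagreed, which I put down to a finger hiding an edge.
- **Pushing it home:** I pushed it part-way held, then with shut fingers from behind. It stopped hard at a wrist force of up to 13 N. The fingertips were then at gauge x ≈ -15.4 mm, against about -15 mm expected when fully home.
- **The bolt:** I pushed the knob until it stopped hard at 15 N, at the position expected for a full throw. In the top picture the knob had moved roughly 43 mm of the 45 mm, which is within what I could read. The bar is seen reaching the catch block.

The last pictures show the two remaining blocks in the rack and the two bottles, timer and pen apparently where they started; I judged those by eye and did not measure them. The arm was clear, with wrist force near zero. Camera estimates of the rack and gauge differed by 3–4 mm between cameras; I used the wrist camera's values, and the contact position at the back stop agreed with them.

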